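# Square up the can-stand leg

### The job

The leg of the can stand is loosely bolted to the clamped rail and leans inwards. Pick up the aluminium square by its diagonal bar, lower it flat (on the bench or just above it) between rail and leg and press it right into the corner, so that the leg swings out to a right angle and both outer faces of the square lie flush against rail and leg. Finish still gripping the square and pressing it lightly against both so the bolt can be tightened; do not let go, and leave the bottle, the paper cup and the wrench where they are.

Things in the scene. Friction and masses are not known exactly. Their poses are not given: they have to be found in the camera images.
- square: Loose aluminium square lying flat, 0.35 kg: two legs at a right angle, each 150 long (outer face), 18 wide, 22 high, joined by a straight diagonal grip bar 14 thick, 30 high, 153 long. Origin on the underside below the bar's middle; z up; x and y run parallel to the legs, away from their outer corner. Outer faces: planes x = -72 and y = -72; the bar runs along (1, -1, 0). Sizes in mm.
- square_corner (a point): Outer corner of the square, where its two outer faces meet, at the underside: (-72, -72, 0) mm in the square's frame; same axes. The free triangle between grip bar and inner corner of the legs is 69 mm deep. Its friction on the smooth paint of rail and leg is about 0.25, on the bench 0.6.
- rail: Clamped, fixed grey square tube, 30 x 30 mm, on the bench. Origin on the bench at the inner corner of rail and leg. x runs along the rail: inner face y = 0, x 0 to 180 mm. y points into the open corner, along the leg's inner face (x = 0) when the leg is square. With the square home, its outer corner is at this origin and its axes are parallel to these. Two low clamps stand beyond, at y < 0.
- leg (a joint): Angle (rad) of the leg, a 30 x 30 mm grey tube turning on a loose bolt at (-15, -15) mm in the rail's frame: 0 is square to the rail, positive leans inwards (corner less than a right angle), negative outwards; limits -0.1 to 0.25. Friction of about 0.25 N m keeps it where it is left. Its inner face runs from 4 to 180 mm from the corner. A flat tab and bolt head rise to 41 mm at the bolt.
- leg_end (a point): Free end of the leg: middle of the height of the end of its inner face, 15 mm above the bench; at (0, 180, 15) mm in the rail's frame when the leg is square.
- bottle: Bystander: white capped bottle, 60 mm diameter, 160 mm tall; origin at the centre of its underside.
- cup: Bystander: paper cup, 72 mm rim diameter, 85 mm tall; origin at the centre of its underside.
- wrench: Bystander: open-ended wrench, 170 mm long, lying flat along its x; origin at its middle.
There are look-alikes about, which are no part of the job. Of the things shaped like the square, the aluminium one is meant.

How it is judged:
By the outcome, as a careful person would: the job done as asked, in the order asked, and still so for the second after the job is handed in, while the arm keeps its last pose, push and grip.
It also fails if it takes over 45 s, if anything falls off the work surface, if the arm or the gripper's body presses on something with over 40 N, if the wrist force passes 120 N, or if a joint passes its speed limit or range.

### The arm

A 6-joint arm with a two-finger parallel gripper is mounted at the origin on the work surface. World frame = base frame: x ahead of the robot, y to its left, z up, the work surface at z = 0. Lengths are in m, angles in degrees, forces in N, time in s.
With the tool pointing down it reaches from about 0.35 to 0.775 m from the base axis. Payload 5.5 kg.
Tool frame: the origin (TCP) lies at the centre of the arm's flange, where the gripper is bolted on; the fingertips stand 173 mm ahead of it and the grasp point (between the pads) lies 155 mm ahead of it; z points along the fingers, y is the line along which they close (so a half turn about z gives the same grasp; the last joint's range is limited). The gripper opens to 85 mm and grips with 20 to 120 N. Pads are 22 mm wide; open, the fingers measure 114 mm over their backs; the gripper's body (76 mm by 85 mm) begins 54 mm behind the grasp point. The pads swing forward as they close: fully open they stand 13 mm farther back than shut.
Start: joints at [-85.29, 17.945, 2.641, 74.691, 0, 82.002], TCP at [0.126, -0.561, 0.405] pointing down, gripper open.
Joint ranges: [-158.12, 158.12], [-49.38, 96.58], [-58.88, 72.47], [-126.05, 133.96], [-84.25, 85.87], [-180, 180]. Speed limits (degrees/s): [147.25, 147.25, 180, 180, 180, 180].

### API

Orientations are given as [roll, pitch, yaw] about the fixed x, y, z axes, in that order (R = Rz(yaw) Ry(pitch) Rx(roll)).
In Python, from cell import robot, optics gives the robot as it stands. The module is installed in compiled form; this text tells all that it offers.
- The arm moves only by the shell command python3 -m pendant 'ROWS' [OPENING] [FORCE]. ROWS is JSON, a list of rows, each a list of 6 numbers: the shift along the tool's x, y, z in mm, then the turn, a rotation vector about the tool's x, y, z in degrees. In form: [[tx, ty, tz, rx, ry, rz], ...]. A call has exactly 8 rows; each row is the pose to reach, as a shift and turn from the pose commanded when the call began, along the tool's axes at that moment; what a row does not reach only later rows make up. A row lasts 1/12 s, in which the tool goes at most 41.7 mm and 7.16 degrees, less where a joint would pass 70% of its speed; a pose out of reach is approached as far as the arm can. A call with a gripper value outside its range is refused whole. OPENING is the gripper command: -1 is fully open, 1 is shut, values between are in proportion, set as the call begins (- or left out, the last holds). The fingers move at their own pace and stop on an object; FORCE is the grip in N (left out, the last holds). Time passes only in rows, so rows that repeat a pose let the fingers close, or fill a call up. It gives the time, the measured TCP pose, the force, the opening and the grip force at its end, in the units of the state.
- robot.sense(): the state, without advancing time (a new reading comes with each control period).
- optics.capture(name): name is "scene" or "top" or "wrist"; returns (picture, depth): 400x640x3 uint8, red, green, blue; 400x640 float32, m along the optical axis (not along the pixel's ray), 0 where there is no reading.
- optics.camera_params(name): a dict with "fovy" (degrees; the focal length in pixels is half the picture's height over the tangent of half this angle, whatever the lens; pixels are square), "cx", "cy" (the principal point, pixels), "extrinsics" (4x4, takes a point from world to camera coordinates). Camera axes: x right, y up, looking along -z (the intrinsics and any distortion apply to the point x, -y, -z); pixel columns grow to the right and rows downward; lengths in m; the calibration is good to about 2 mm. The wrist camera is an equidistant fisheye: a pixel r from the principal point sees the ray r / f radians off the axis. A picture is of the moment at which its call begins: read the wrist's pose just before it. camera_params takes no time and is no camera call; for the wrist camera it gives the pose at the moment of the call.
- robot.job_done(): hands the job in; it is judged then, once.
The state is a dict: "time_s": time; "joint_positions": joint angles; "joint_velocities": joint speeds; "tau": joint torques, N m; "position": TCP position; "tcp_rot": TCP orientation; "force": force on the tool from outside, world axes, zero at the start; "torque": the same for the moment, N m; "opening": opening from 0.0 (shut) to 1.0 (fully open); "finger_force": force on a finger pad.
Only numpy, scipy, OpenCV 4.12 (cv2) and the standard library are available. Lean on these libraries where they do the work, as an engineer would, in place of code of your own. Each camera call takes 0.05 s, during which the arm holds its last target. There are 200 camera calls.

## Working session

There is one attempt and no reset: what is moved stays moved. The work goes in short steps, Python scripts to look and compute and a shell command to move; the robot and the scene stay as the last step left them, time stands still between calls to the robot, and variables do not carry over. Pictures are saved under pics/ and viewed, at most 10 in all, crops included, and the job is handed in when it is done.

```bash
mkdir -p pics; cat > h.py <<'E'
import numpy as np, cv2
from cell import robot, optics
def cap(n):
    p=optics.camera_params(n); a,d=optics.capture(n); return a,d,p
def world(d,p,n,u,v,z=None):
    """pixel arrays -> world points (depth, or on plane z)"""
    u=np.asarray(u,float);v=np.asarray(v,float)
    f=200/np.tan(np.radians(p['fovy'])/2); x=(u-p['cx'])/f; y=(v-p['cy'])/f
    if n=='wrist':
        r=np.hypot(x,y); k=np.where(r>1e-9,np.tan(r)/np.maximum(r,1e-9),1); x=x*k;y=y*k
    ray=np.stack([x,-y,-np.ones_like(x)],-1)
    E=np.array(p['extrinsics']);R=E[:3,:3];c=-R.T@E[:3,3]; rw=ray@R
    if z is None: s=d[v.astype(int),u.astype(int)]
    else: s=(z-c[2])/rw[...,2]
    return c+rw*s[...,None]
def save(a,name): cv2.imwrite('pics/'+name,a[:,:,::-1])
E
python3 - <<'E'
from h import *
for n in ('top','scene'):
    a,d,p=cap(n); save(a,n+'0.png'); np.savez(n+'0.npz',a=a,d=d,p=p); print(n,p)
print(robot.sense())
E
```

```text
top {'fovy': 46.42717043023871, 'cx': 317.1641835872522, 'cy': 199.19748431165124, 'extrinsics': array([[-0.02764422, -0.999614  ,  0.00276542,  0.02035031],
       [ 0.99374594, -0.02718231,  0.10830572, -0.52717145],
       [-0.10818874,  0.00574215,  0.99411379, -1.34173326],
       [ 0.        ,  0.        ,  0.        ,  1.        ]])}
scene {'fovy': 52.85772061666153, 'cx': 321.7473019491312, 'cy': 203.04959530028566, 'extrinsics': array([[ 0.26784999,  0.96345165,  0.00416054, -0.1762911 ],
       [-0.83153412,  0.22899006,  0.50607763,  0.41072999],
       [ 0.4866286 , -0.13901252,  0.8624779 , -1.38628872],
       [ 0.        ,  0.        ,  0.        ,  1.        ]])}
{'time_s': 0.1, 'joint_positions': array([-8.52918569e+01,  1.79889900e+01,  2.58324791e+00,  7.46889680e+01,
       -4.23457380e-04,  8.20015302e+01]), 'joint_velocities': array([ 0.02078362, -0.20901265,  0.23190206,  0.05937771,  0.02157312,
       -0.03953351]), 'tau': array([ 3.74608731e-03, -4.81731033e+01,  2.99240541e+01,  1.28387602e-02,
        2.23245814e-05,  1.17482924e-05]), 'position': array([ 0.12645287, -0.56075821,  0.40387138]), 'tcp_rot': array([-1.79906152e+02, -1.27592505e-02,  1.27066028e+01]), 'force': array([ 0.46219632,  0.00420252, -0.08491189]), 'torque': array([ 0.02022792, -0.02672857, -0.02486099]), 'finger_force': 0.0, 'opening': 1.0003642118388596}
```

View pics/top0.png

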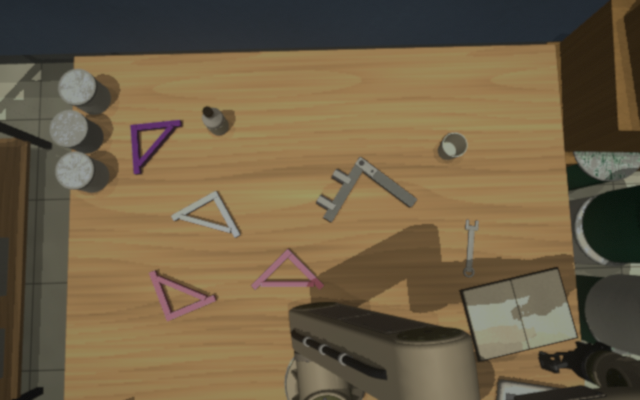

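View pics/scene0.png

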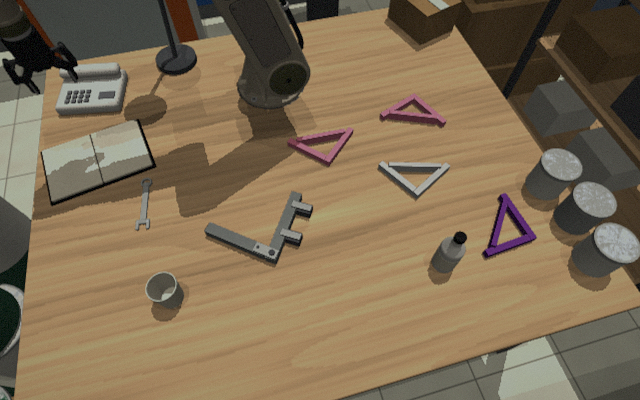

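The top view shows the aluminium square with its corner at about (215,195) and leg ends at (173,217) and (238,235). The rail runs (360,165)→(327,220) with clamps on its left. The leg runs (365,165)→(413,203). The pink and purple triangles are look-alikes.

```bash
python3 - <<'E'
from h import *
q=np.load('top0.npz',allow_pickle=True);d=q['d'];p=q['p'].item();a=q['a']
P=lambda L,z:np.round(world(d,p,'top',*np.array(L).T,z=z),3).tolist()
print('square corner, xend,yend',P([(216,193),(173,217),(238,235)],.022))
print('bar',P([(205,226)],.03))
print('rail: bolt,rail end,leg end',P([(365,165),(327,220),(413,203)],.03))
print('bottle,cup,wrench',P([(216,125),(453,148),(470,248)],.05))
print('depth z check',world(d,p,'top',[216,206,340,395,300],[198,226,197,187,350])[:,2].round(3))
E
```

```text
square corner, xend,yend [[0.555, 0.304, 0.022], [0.487, 0.431, 0.022], [0.429, 0.24, 0.022]]
bar [[0.458, 0.335, 0.03]]
rail: bolt,rail end,leg end [[0.625, -0.139, 0.03], [0.465, -0.021, 0.03], [0.508, -0.275, 0.03]]
bottle,cup,wrench [[0.753, 0.297, 0.05], [0.665, -0.396, 0.05], [0.373, -0.427, 0.05]]
depth z check [0.023 0.032 0.028 0.028 0.308]
```

```bash
python3 -m pendant '[[15,-11,0,0,0,0],[45,-32,0,0,0,0],[76,-55,0,0,0,0],[107,-77,0,0,0,0],[138,-99,0,0,0,0],[169,-121,0,0,0,0],[200,-144,0,0,0,0],[230,-166,0,0,0,0]]' -0.1 && python3 -m pendant '[[31,-22,0,0,0,-4],[62,-44,0,0,0,-10],[93,-67,0,0,0,-17],[124,-89,0,0,0,-24],[155,-111,0,0,0,-31],[186,-134,0,0,0,-38],[212,-152,0,0,0,-43],[225,-162,0,0,0,-45]]' && python3 -m pendant '[[0,0,0,0,0,0],[0,0,0,0,0,0],[0,0,0,0,0,0],[0,0,0,0,0,0],[0,0,0,0,0,0],[0,0,0,0,0,0],[0,0,0,0,0,0],[0,0,0,0,0,0]]' && python3 - <<'E'
from h import *
a,d,p=cap('wrist'); save(a,'w1.png'); np.savez('w1.npz',a=a,d=d,p=p); print(p)
a,d,p=cap('top'); save(a,'top1.png'); np.savez('top1.npz',a=a,d=d,p=p)
E
```

```text
time_s: 0.77
position: [0.3151, -0.3466, 0.4044]
tcp_rot: [-180.0, 0.0, 12.7]
force: [0.2, 0.2, -0.1]
opening: 0.551
finger_force: 0.0
time_s: 1.43
position: [0.4999, -0.1381, 0.4042]
tcp_rot: [-180.0, -0.0, 58.1]
force: [-0.2, -0.3, 0.1]
opening: 0.549
finger_force: 0.0
time_s: 2.1
position: [0.4979, -0.1414, 0.4048]
tcp_rot: [180.0, 0.0, 57.6]
force: [0.1, -0.2, -1.0]
opening: 0.549
finger_force: 0.0
{'fovy': 65.70646984690485, 'cx': 315.56366810973026, 'cy': 197.68750218014958, 'extrinsics': array([[ 8.44480583e-01, -5.35586136e-01, -1.90248202e-04,
        -4.97165428e-01],
       [ 5.06132287e-01,  7.98155566e-01, -3.26768726e-01,
        -9.68959738e-02],
       [ 1.75164647e-01,  2.75853553e-01,  9.45104314e-01,
        -4.29185083e-01],
       [ 0.00000000e+00,  0.00000000e+00,  0.00000000e+00,
         1.00000000e+00]])}
```

View pics/w1.png

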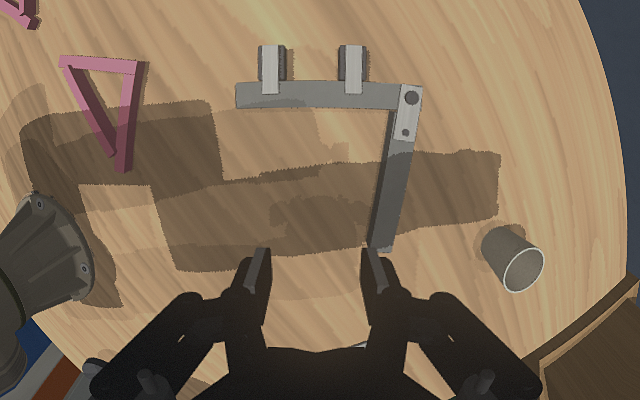

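The wrist view shows the rail's top inner edge along row ~107, from (236,108) to (392,107). The leg's inner edge runs (388,112)→(368,246). I'll fit both top faces from depth.

```bash
cat > railfit.py <<'E'
from h import *
def fit(d,p,n,box,lo,hi):
    u,v=np.meshgrid(np.arange(box[0],box[1]),np.arange(box[2],box[3])); u=u.ravel();v=v.ravel()
    W=world(d,p,n,u,v); m=(W[:,2]>lo)&(W[:,2]<hi)
    W=W[m]; r=cv2.minAreaRect((W[:,:2]*1000).astype(np.float32))
    return W,r,cv2.boxPoints(r)
E
python3 - <<'E'
from railfit import *
q=np.load('w1.npz',allow_pickle=True);d=q['d'];p=q['p'].item()
for nm,b in (('rail',(225,388,70,120)),('leg',(355,420,145,260))):
    W,r,bx=fit(d,p,'wrist',b,.024,.036)
    print(nm,len(W),np.median(W[:,2]).round(4),r,bx.round(1).tolist())
    c=W[:,:2].mean(0)*1000; _,_,Vt=np.linalg.svd(W[:,:2]*1000-c,full_matrices=False); print(c,np.degrees(np.arctan2(Vt[0,1],Vt[0,0])))
# image-edge points on plane z=.03
print(world(d,p,'wrist',[240,290,340,385],[108.5,108.5,108,107.5],z=.03).round(4)[:,:2].tolist())
print('bolt',world(d,p,'wrist',[412],[98],z=.041))
q=np.load('top1.npz',allow_pickle=True)
t=q['a'][120:260,130:450]; save(cv2.resize(t,None,fx=2.5,fy=2.5,interpolation=cv2.INTER_CUBIC),'top1c.png')
w=np.load('w1.npz',allow_pickle=True)['a'][60:270,220:440]; save(cv2.resize(w,None,fx=2.8,fy=2.8,interpolation=cv2.INTER_CUBIC),'w1c.png')
E
```

```text
rail 4572 0.03 ((543.5824584960938, -61.04607391357422), (42.73181915283203, 170.51406860351562), 57.61338424682617) [[460.1000061035156, -33.400001525878906], [604.0999755859375, -124.80000305175781], [627.0, -88.69999694824219], [483.0, 2.700000047683716]]
[541.76285752 -64.46551624] -32.61101801013088
leg 2638 0.0297 ((554.2691650390625, -223.17832946777344), (142.1376495361328, 31.535409927368164), 51.22517013549805) [[497.5, -268.70001220703125], [522.0999755859375, -288.5], [611.0999755859375, -177.60000610351562], [586.5, -157.89999389648438]]
[ 556.72430769 -219.39371638] -129.10698623363888
[[0.4655, -0.0367], [0.5121, -0.0683], [0.5588, -0.0973], [0.6025, -0.1226]]
bolt [[ 0.63268256 -0.1269135   0.041     ]]
```

View pics/w1c.png

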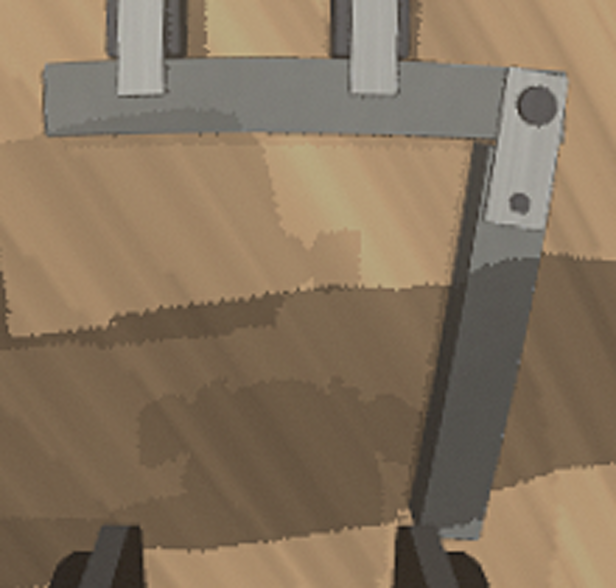

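Rail fit: yaw ≈147.6°, inner corner ≈(0.612,−0.1315), leg leaning in ≈6.7°. The rail length comes out at 180.8 mm, as it should. Next I go over the square for a close look.

```bash
python3 -m pendant '[[13,-11,2,0,0,-1],[40,-34,6,0,0,-3],[68,-58,10,0,0,-5],[96,-81,14,0,0,-7],[124,-105,18,0,0,-9],[152,-129,22,0,0,-11],[180,-152,26,0,0,-13],[208,-176,30,0,0,-15]]' && python3 -m pendant '[[28,-23,4,0,0,0],[56,-46,8,0,0,0],[80,-67,12,0,0,0],[98,-82,14,0,0,0],[108,-92,15,0,0,0],[111,-95,15,0,0,0],[111,-95,15,0,0,0],[111,-95,15,0,0,0]]' && python3 - <<'E'
from h import *
s=robot.sense(); print(s['position'],s['tcp_rot'])
a,d,p=cap('wrist'); save(a,'w2.png'); np.savez('w2.npz',a=a,d=d,p=p,pos=s['position'],rot=s['tcp_rot'])
E
```

```text
time_s: 2.87
position: [0.46, 0.1306, 0.3747]
tcp_rot: [180.0, -0.0, 72.8]
force: [1.0, -0.4, -0.5]
opening: 0.548
finger_force: 0.0
time_s: 3.53
position: [0.403, 0.2629, 0.3598]
tcp_rot: [180.0, 0.0, 72.7]
force: [-0.5, -0.4, 0.2]
opening: 0.552
finger_force: 0.0
[0.40303069 0.26294292 0.35978636] [1.79968262e+02 1.37376045e-02 7.27185323e+01]
```

View pics/w2.png

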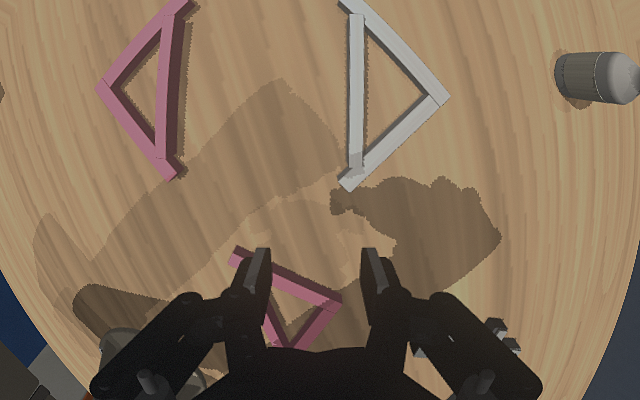

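The close view shows the aluminium square's bar from (356,15) to (356,165), its outer corner at (448,97) and its near end at (348,188).

```bash
python3 - <<'E'
from railfit import *
q=np.load('w2.npz',allow_pickle=True);d=q['d'];p=q['p'].item()
W,r,bx=fit(d,p,'wrist',(335,380,10,175),.0275,.034)
m=np.median(W[:,2]);print(len(W),m,r,bx.round(1).tolist())
c=W[:,:2].mean(0)*1000; _,_,Vt=np.linalg.svd(W[:,:2]*1000-c,full_matrices=False); ang=np.degrees(np.arctan2(Vt[0,1],Vt[0,0]))%180;print(c,ang)
cn=world(d,p,'wrist',[448.5,349],[97.5,188],z=.022)[:,:2]*1000; print('corner,near end',cn)
mid=np.array(r[0])
for a in (ang,):
    b=np.radians(a); perp=np.array([np.cos(b-np.pi/2),np.sin(b-np.pi/2)])
    print('corner-mid along perp/bar',(cn[0]-mid)@perp,(cn[0]-mid)@[np.cos(b),np.sin(b)], 'want 101.8,0')
    yaw=np.radians(q['rot'][2]); dl=mid-q['pos'][:2]*1000
    print('d tool', dl@[np.cos(yaw),np.sin(yaw)], dl@[np.sin(yaw),-np.cos(yaw)],'rz',-(a-q['rot'][2]))
E
```

```text
2204 0.029810019434347024 ((467.89013671875, 336.21917724609375), (152.5703887939453, 14.798774719238281), 73.1063003540039) [[438.6000061035156, 265.3999938964844], [452.79998779296875, 261.1000061035156], [497.1000061035156, 407.1000061035156], [483.0, 411.3999938964844]]
[467.77924443 336.79940085] 73.01082585450689
corner,near end [[561.45467731 305.46138923]
 [433.98838288 241.53823786]]
corner-mid along perp/bar 98.46853142741894 -2.076800082674939 want 101.8,0
d tool 89.23588669153256 40.16360632689116 rz -0.29229351471067844
```

```bash
python3 -m pendant '[[12,5,5,0,0,0],[35,16,20,0,0,0],[60,27,45,0,0,-0.3],[78,35,75,0,0,-0.3],[88,40,105,0,0,-0.3],[88,40,130,0,0,-0.3],[88,40,145,0,0,-0.3],[88,40,150,0,0,-0.3]]' && python3 -m pendant '[[0,0,10,0,0,0],[0,0,22,0,0,0],[0,0,30,0,0,0],[0,0,33,0,0,0],[0,0,33,0,0,0],[0,0,33,0,0,0],[0,0,33,0,0,0],[0,0,33,0,0,0]]' && python3 -m pendant '[[0,0,0,0,0,0],[0,0,0,0,0,0],[0,0,0,0,0,0],[0,0,0,0,0,0],[0,0,0,0,0,0],[0,0,0,0,0,0],[0,0,0,0,0,0],[0,0,0,0,0,0]]' 1 80
```

```text
time_s: 4.25
position: [0.467, 0.3336, 0.2063]
tcp_rot: [-179.8, 0.2, 72.9]
force: [-0.2, -0.6, -0.0]
opening: 0.547
finger_force: 0.0
time_s: 4.92
position: [0.4675, 0.3355, 0.1775]
tcp_rot: [179.9, -0.1, 73.0]
force: [0.3, -0.1, -0.6]
opening: 0.551
finger_force: 0.0
time_s: 5.58
position: [0.4673, 0.3354, 0.1772]
tcp_rot: [180.0, -0.0, 73.0]
force: [-2.0, -0.8, 6.1]
opening: 0.146
finger_force: 80.0
```

```bash
python3 -m pendant '[[0,0,-5,0,0,0],[0,0,-15,0,0,0],[0,0,-35,0,0,0],[0,0,-58,0,0,0],[-6,2,-80,0,0,0],[-20,6,-98,0,0,0],[-40,12,-107,0,0,0],[-66,20,-110,0,0,0]]' && python3 -m pendant '[[-28,8,0,0,0,0],[-57,17,0,0,0,0],[-86,26,0,0,0,0],[-115,35,0,0,0,0],[-144,43,0,0,0,0],[-173,52,0,0,0,0],[-202,61,0,0,0,-2],[-231,70,0,0,0,-5]]' && python3 -m pendant '[[-34,5,0,0,0,-3],[-67,11,0,0,0,-7],[-98,16,0,0,0,-12],[-125,20,0,0,0,-17],[-146,24,0,0,0,-21],[-160,27,0,0,0,-23.5],[-168,29,0,0,0,-24.6],[-171,30,0,0,0,-24.6]]' && python3 - <<'E'
from h import *
s=robot.sense(); print(s['position'],s['tcp_rot'])
E
```

```text
time_s: 6.25
position: [0.4674, 0.2668, 0.2891]
tcp_rot: [179.8, -0.1, 73.1]
force: [0.9, -0.0, -4.8]
opening: 0.147
finger_force: 78.9
time_s: 6.92
position: [0.4658, 0.0236, 0.2869]
tcp_rot: [-180.0, 0.0, 78.1]
force: [1.0, 0.3, -3.8]
opening: 0.148
finger_force: 78.8
time_s: 7.58
position: [0.46, -0.15, 0.2869]
tcp_rot: [-180.0, 0.0, 102.5]
force: [-0.6, -0.8, -3.3]
opening: 0.149
finger_force: 78.8
[ 0.4599924  -0.14996071  0.28685637] [-1.79972690e+02  2.06223928e-02  1.02503828e+02]
```

```bash
python3 -m pendant '[[0,0,8,0,0,0],[0,0,24,0,0,0],[0,0,44,0,0,0],[0,0,64,0,0,0],[0,0,80,0,0,0],[0,0,91,0,0,0],[0,0,97,0,0,0],[0,0,98,0,0,0]]' && python3 - <<'E'
from h import *
robot.sense()
s=robot.sense(); print(s)
a,d,p=cap('wrist'); save(a,'w3.png'); np.savez('w3.npz',a=a,d=d,p=p,pos=s['position'],rot=s['tcp_rot'])
E
```

```text
time_s: 8.25
position: [0.4595, -0.1474, 0.1872]
tcp_rot: [-179.9, -0.1, 102.6]
force: [-0.1, 0.3, -3.6]
opening: 0.152
finger_force: 78.7
{'time_s': 8.25, 'joint_positions': array([-2.73296608e+01,  1.84714340e+01, -3.01480879e+01,  4.15654782e+01,
        1.54975508e-03,  5.00214183e+01]), 'joint_velocities': array([-0.20610022, -0.2822574 ,  0.91374802, -0.21425887, -0.0355746 ,
       -0.1228173 ]), 'tau': array([-9.22097708e-02, -4.28625047e+01,  2.39265114e+01, -3.79735837e-01,
        5.21555473e-02,  8.02201132e-03]), 'position': array([ 0.45945317, -0.14738731,  0.18718117]), 'tcp_rot': array([-1.79859233e+02, -1.20050260e-01,  1.02648771e+02]), 'force': array([-0.10299465,  0.34121847, -3.55366554]), 'torque': array([-0.05071508,  0.11858592,  0.01609868]), 'finger_force': 78.68303060531616, 'opening': 0.15194946907497786}
```

View pics/w3.png

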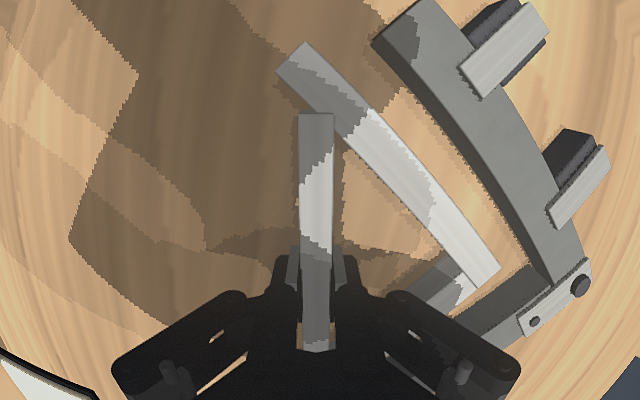

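Wrist view: the square is held between the fingers, its x-leg's outer edge running (307,42)→(500,268). The rail's inner top edge runs (372,42)→(553,285), with the leg's tab at (555,305). I'll compare the edges numerically.

```bash
cat > edges.py <<'E'
from h import *
def run(f):
    q=np.load(f,allow_pickle=True);d=q['d'];p=q['p'].item()
    v,u=np.mgrid[0:400,0:640]; W=world(d,p,'wrist',u.ravel(),v.ravel()).reshape(400,640,3)
    def line(pts):
        pts=np.array(pts)*1000
        for _ in range(3):
            c=pts.mean(0); t=np.linalg.svd(pts-c)[2][0]; n=np.array([-t[1],t[0]]); e=(pts-c)@n; pts=pts[abs(e)<max(1,2*e.std())]
        return c,np.degrees(np.arctan2(t[1],t[0]))%180,e.std(),len(pts)
    sq=[];ra=[]
    for r in range(70,250):
        z=W[r,:,2]; hi=(z>.022)&(z<.045)
        # rail: inner edge guess col
        g=np.interp(r,[42,85,150,240,285],[372,412,465,525,553])
        for c in range(int(g)-14,int(g)+14):
            if hi[c:c+6].all() and not hi[c-1]: ra.append(world(d,p,'wrist',[c-.0],[r],z=.03)[0,:2]);break
        g=np.interp(r,[42,110,165,268],[307,378,435,500]) 
        for c in range(int(g)+14,int(g)-14,-1):
            if hi[c-6:c].all() and not hi[c]: sq.append(W[r,c-2][:2]*0+world(d,p,'wrist',[c-1.],[r],z=np.median(W[r,c-6:c-2,2]))[0,:2]);break
    return line(ra),line(sq),q['pos']*1000,q['rot']
if __name__=='__main__':
    import sys
    R,S,pos,rot=run(sys.argv[1])
    print('rail',R);print('sq',S);print(pos,rot)
    a=np.radians(R[1]); xr=np.array([np.cos(a),np.sin(a)]); yr=np.array([-xr[1],xr[0]])
    print('gap y',(S[0]-R[0])@yr,'tcp y',(pos[:2]-R[0])@yr,'yaw err sq-rail',S[1]-R[1],'sq-tool-45',S[1]-45-rot[2])
E
python3 edges.py w3.npz
```

```text
rail (array([521.86259363, -75.31190294]), np.float64(147.36556222429232), np.float64(0.24160685870526155), 176)
sq (array([492.39667568, -82.52146794]), np.float64(147.6173767309277), np.float64(0.20097800839171065), 176)
[ 459.45317171 -147.38730985  187.18116524] [-1.79859233e+02 -1.20050260e-01  1.02648771e+02]
gap y 21.961672736944234 tcp y 94.35271689213509 yaw err sq-rail 0.25181450663538385 sq-tool-45 -0.03139425373322524
```

```bash
python3 -m pendant '[[0,0,2,0,0,0],[0,0,5,0,0,0.2],[0,0,7,0,0,0.2],[0,0,8,0,0,0.2],[2,2,8,0,0,0.2],[5,5,8,0,0,0.2],[9,9,8,0,0,0.2],[12,12,8,0,0,0.2]]' && python3 -m pendant '[[1,1,0,0,0,0],[1,1,0,0,0,0],[1,1,0,0,0,0],[1,1,0,0,0,0],[1,1,0,0,0,0],[1,1,0,0,0,0],[1,1,0,0,0,0],[1,1,0,0,0,0]]' && cat > st.py <<'E'
from h import *
s=robot.sense(); p=s['position'][:2]*1000; a=np.radians(147.37); xr=np.array([np.cos(a),np.sin(a)]); yr=np.array([-xr[1],xr[0]])
h=np.array([511.8,-154.4]); F=s['force']
print('t',s['time_s'],'dx',((p-h)@xr).round(2),'dy',((p-h)@yr).round(2),'z',(s['position'][2]*1000).round(2),'rot',s['tcp_rot'].round(2),'Fx',(F[:2]@xr).round(1),'Fy',(F[:2]@yr).round(1),'Fz',F[2].round(1),'T',s['torque'].round(2),'op',round(s['opening'],3))
E
python3 st.py
```

```text
time_s: 8.97
position: [0.4698, -0.1337, 0.1808]
tcp_rot: [180.0, 0.0, 102.4]
force: [0.5, 0.2, -3.7]
opening: 0.149
finger_force: 78.7
time_s: 9.63
position: [0.4701, -0.1331, 0.1807]
tcp_rot: [-180.0, 0.0, 102.4]
force: [0.8, 0.4, -3.7]
opening: 0.146
finger_force: 78.7
t 9.6333 dx 46.64 dy 4.57 z 180.68 rot [-1.800e+02  1.000e-02  1.024e+02] Fx -0.5 Fy -0.8 Fz -3.7 T [-0.07  0.06  0.05] op 0.146
```

```bash
python3 -m pendant '[[0,0,1,0,0,0],[0,0,2,0,0,0],[0.7,0.7,2.2,0,0,0],[1.4,1.4,2.2,0,0,0],[2.1,2.1,2.2,0,0,0],[2.1,2.1,2.2,0,0,0],[2.1,2.1,2.2,0,0,0],[2.1,2.1,2.2,0,0,0]]' >/dev/null&& python3 st.py; python3 -m pendant '[[0.3,0.3,0,0,0,0],[0.6,0.6,0,0,0,0],[0.9,0.9,0,0,0,0],[1.2,1.2,0,0,0,0],[1.2,1.2,0,0,0,0],[1.2,1.2,0,0,0,0],[1.2,1.2,0,0,0,0],[1.2,1.2,0,0,0,0]]' > /dev/null; python3 st.py
```

```text
t 10.3 dx 46.63 dy 1.43 z 178.51 rot [1.8000e+02 1.0000e-02 1.0242e+02] Fx -0.5 Fy 0.2 Fz -3.4 T [-0.01  0.06  0.01] op 0.148
t 10.9667 dx 46.67 dy -0.2 z 178.47 rot [-179.99    0.    102.41] Fx 0.9 Fy -0.3 Fz -2.1 T [ 0.02  0.08 -0.03] op 0.153
```

```bash
python3 -m pendant '[[0.2,0.2,0,0,0,0],[0.4,0.4,0,0,0,0],[0.5,0.5,0,0,0,0],[0.5,0.5,0,0,0,0],[0.5,0.5,0,0,0,0],[0.5,0.5,0,0,0,0],[0.5,0.5,0,0,0,0],[0.5,0.5,0,0,0,0]]' >/dev/null&& python3 st.py; python3 -m pendant '[[0.2,0.2,0,0,0,0],[0.4,0.4,0,0,0,0],[0.5,0.5,0,0,0,0],[0.5,0.5,0,0,0,0],[0.5,0.5,0,0,0,0],[0.5,0.5,0,0,0,0],[0.5,0.5,0,0,0,0],[0.5,0.5,0,0,0,0]]' > /dev/null; python3 st.py
```

```text
t 11.6333 dx 46.65 dy -0.89 z 178.48 rot [-1.8000e+02  1.0000e-02  1.0241e+02] Fx 0.0 Fy 0.7 Fz -3.4 T [0.01 0.09 0.03] op 0.148
t 12.3 dx 46.7 dy -1.42 z 178.46 rot [-1.7997e+02  2.0000e-02  1.0239e+02] Fx 0.3 Fy 2.9 Fz -2.6 T [-0.49  0.43 -0.06] op 0.147
```

```bash
python3 -m pendant '[[-2,2,0,0,0,0],[-5,5,0,0,0,0],[-9,9,0,0,0,0],[-13,13,0,0,0,0],[-16,16,0,0,0,0],[-18,18,0,0,0,0],[-18,18,0,0,0,0],[-18,18,0,0,0,0]]' >/dev/null&& python3 st.py; python3 -m pendant '[[-2,2,0,0,0,0],[-4,4,0,0,0,0],[-6,6,0,0,0,0],[-8,8,0,0,0,0],[-9,9,0,0,0,0],[-9,9,0,0,0,0],[-9,9,0,0,0,0],[-9,9,0,0,0,0]]' > /dev/null; python3 st.py
```

```text
t 12.9667 dx 20.15 dy -1.44 z 178.52 rot [1.7996e+02 9.0000e-02 1.0238e+02] Fx -2.1 Fy 4.9 Fz -5.2 T [-1.05  0.52 -0.07] op 0.147
t 13.6333 dx 8.72 dy -1.42 z 178.03 rot [-1.7992e+02 -3.0000e-02  1.0240e+02] Fx 2.3 Fy 4.5 Fz -4.9 T [-0.71  0.89 -0.04] op 0.148
```

```bash
python3 -m pendant '[[-1,1,0,0,0,0],[-2,2,0,0,0,0],[-3,3,0,0,0,0],[-4,4,0,0,0,0],[-4,4,0,0,0,0],[-4,4,0,0,0,0],[-4,4,0,0,0,0],[-4,4,0,0,0,0]]' >/dev/null&& python3 st.py; python3 -m pendant '[[-0.3,0.3,0,0,0,0],[-0.6,0.6,0,0,0,0],[-0.9,0.9,0,0,0,0],[-0.9,0.9,0,0,0,0],[-0.9,0.9,0,0,0,0],[-0.9,0.9,0,0,0,0],[-0.9,0.9,0,0,0,0],[-0.9,0.9,0,0,0,0]]' > /dev/null; python3 st.py;  python3 -m pendant '[[-0.2,0.2,0,0,0,0],[-0.4,0.4,0,0,0,0],[-0.5,0.5,0,0,0,0],[-0.5,0.5,0,0,0,0],[-0.5,0.5,0,0,0,0],[-0.5,0.5,0,0,0,0],[-0.5,0.5,0,0,0,0],[-0.5,0.5,0,0,0,0]]' > /dev/null; python3 st.py
```

```text
t 14.3 dx 3.24 dy -1.42 z 178.01 rot [-1.799e+02 -4.000e-02  1.024e+02] Fx 2.1 Fy 4.9 Fz -3.9 T [-0.59  0.95 -0.09] op 0.146
t 14.9667 dx 2.16 dy -1.41 z 177.97 rot [-1.7988e+02 -6.0000e-02  1.0240e+02] Fx 2.6 Fy 4.7 Fz -3.8 T [-0.52  1.05 -0.06] op 0.149
t 15.6333 dx 1.53 dy -1.43 z 177.98 rot [-1.7988e+02 -6.0000e-02  1.0240e+02] Fx 3.8 Fy 5.0 Fz -3.3 T [-0.5   1.12 -0.1 ] op 0.147
```

```bash
python3 -m pendant '[[-0.2,0.2,0,0,0,0],[-0.4,0.4,0,0,0,0],[-0.4,0.4,0,0,0,0],[-0.4,0.4,0,0,0,0],[-0.4,0.4,0,0,0,0],[-0.4,0.4,0,0,0,0],[-0.4,0.4,0,0,0,0],[-0.4,0.4,0,0,0,0]]' >/dev/null&& python3 st.py; python3 -m pendant '[[-0.2,0.2,0,0,0,0],[-0.4,0.4,0,0,0,0],[-0.4,0.4,0,0,0,0],[-0.4,0.4,0,0,0,0],[-0.4,0.4,0,0,0,0],[-0.4,0.4,0,0,0,0],[-0.4,0.4,0,0,0,0],[-0.4,0.4,0,0,0,0]]' > /dev/null; python3 st.py; python3 - <<'E'
from h import *
s=robot.sense()
a,d,p=cap('wrist'); np.savez('w4.npz',a=a,d=d,p=p,pos=s['position'],rot=s['tcp_rot'])
t=a[20:330,290:640]; t=cv2.resize(t,None,fx=1.9,fy=1.9,interpolation=cv2.INTER_CUBIC); save(t,'w4.png')
a,d,p=cap('top'); np.savez('top4.npz',a=a,d=d,p=p); save(a,'top4.png')
a,d,p=cap('scene'); np.savez('scene4.npz',a=a,d=d,p=p); save(cv2.resize(a[170:290,180:340],None,fx=4.5,fy=4.5,interpolation=cv2.INTER_CUBIC),'scene4.png')
E
```

```text
t 16.3 dx 0.96 dy -1.42 z 177.94 rot [-1.7987e+02 -7.0000e-02  1.0240e+02] Fx 3.0 Fy 5.1 Fz -2.9 T [-0.54  1.12 -0.1 ] op 0.152
t 16.9667 dx 0.37 dy -1.43 z 177.99 rot [-1.7988e+02 -6.0000e-02  1.0240e+02] Fx 2.8 Fy 4.7 Fz -3.9 T [-0.55  1.08 -0.12] op 0.146
```

View pics/w4.png

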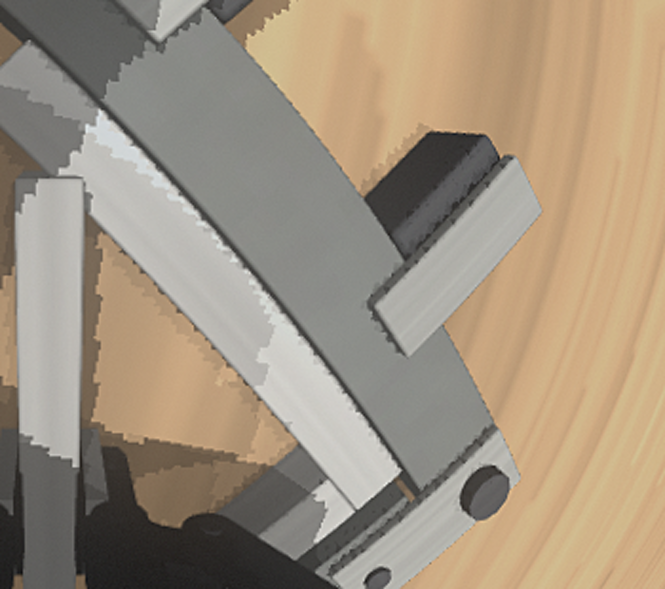

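View pics/scene4.png

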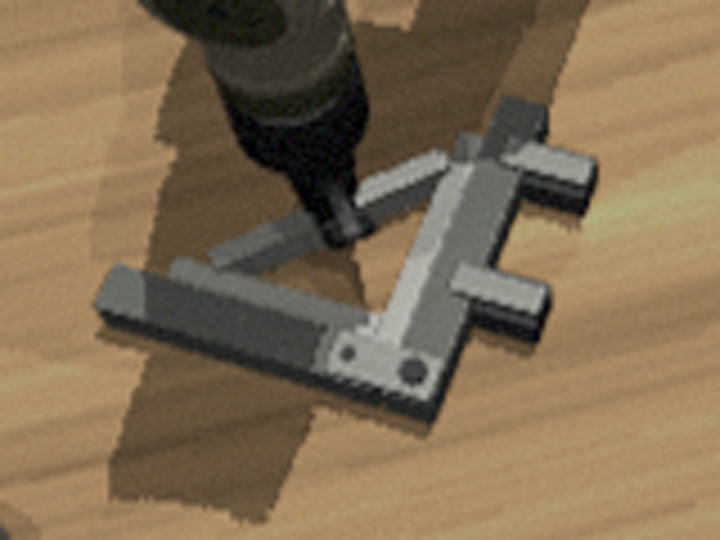

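Square is flush on the rail, but the wrist crop still shows a small gap to the leg at the corner, around (405,488). I'll keep creeping in and watch Fx.

```bash
python3 - <<'E'
from h import *
q=np.load('w4.npz',allow_pickle=True);d=q['d'];p=q['p'].item()
A=world(d,p,'wrist',[290+402/1.9],[20+478/1.9],z=.023)[0];B=world(d,p,'wrist',[290+418/1.9],[20+492/1.9],z=.03)[0]
a=np.radians(147.37); xr=np.array([np.cos(a),np.sin(a)]); yr=np.array([-xr[1],xr[0]])
print((A-B)[:2]@xr*1000,(A-B)[:2]@yr*1000)
E
for i in 1 2 3; do python3 -m pendant '[[-0.2,0.2,0,0,0,0],[-0.3,0.3,0,0,0,0],[-0.3,0.3,0,0,0,0],[-0.3,0.3,0,0,0,0],[-0.3,0.3,0,0,0,0],[-0.3,0.3,0,0,0,0],[-0.3,0.3,0,0,0,0],[-0.3,0.3,0,0,0,0]]' >/dev/null; python3 st.py; done
```

```text
1.7497808942344641 0.8664378617151223
t 17.7833 dx -0.04 dy -1.42 z 177.97 rot [-1.7988e+02 -6.0000e-02  1.0240e+02] Fx 2.9 Fy 5.6 Fz -3.4 T [-0.53  1.12 -0.05] op 0.15
t 18.45 dx -0.42 dy -1.42 z 177.94 rot [-1.7987e+02 -7.0000e-02  1.0240e+02] Fx 2.9 Fy 4.8 Fz -3.5 T [-0.52  1.15 -0.05] op 0.144
t 19.1167 dx -0.56 dy -1.42 z 177.91 rot [-1.7984e+02 -1.0000e-01  1.0240e+02] Fx 3.4 Fy 4.7 Fz -2.1 T [-0.38  1.25 -0.03] op 0.147
```

```bash
for i in 1 2; do python3 -m pendant '[[-0.1,0.1,0,0,0,0],[-0.2,0.2,0,0,0,0],[-0.2,0.2,0,0,0,0],[-0.2,0.2,0,0,0,0],[-0.2,0.2,0,0,0,0],[-0.2,0.2,0,0,0,0],[-0.2,0.2,0,0,0,0],[-0.2,0.2,0,0,0,0]]' >/dev/null; python3 st.py; done
```

```text
t 19.7833 dx -0.67 dy -1.44 z 177.9 rot [-1.7983e+02 -1.1000e-01  1.0241e+02] Fx 5.4 Fy 5.2 Fz -1.8 T [-0.36  1.27 -0.07] op 0.145
t 20.45 dx -0.75 dy -1.45 z 177.86 rot [-1.7981e+02 -1.3000e-01  1.0241e+02] Fx 4.8 Fy 5.9 Fz -2.5 T [-0.3   1.4  -0.08] op 0.147
```

```bash
python3 - <<'E'
from h import *
s=robot.sense()
a,d,p=cap('wrist'); np.savez('w5.npz',a=a,d=d,p=p,pos=s['position'],rot=s['tcp_rot'])
t=cv2.resize(a[215:325,430:580],None,fx=3.6,fy=3.6,interpolation=cv2.INTER_CUBIC)
b,d2,p2=cap('scene'); np.savez('scene5.npz',a=b,d=d2,p=p2)
t2=cv2.resize(b[215:275,195:300],(540,309),interpolation=cv2.INTER_CUBIC)
c=np.zeros((396+200,540+0,3),np.uint8); c[:396,:540]=t[:396,:540]; c[396:]=t2[60:260]; save(c,'w5.png')
E
python3 edges.py w5.npz
```

```text
rail (array([577.81971247, -90.30089726]), np.float64(147.98770580368955), np.float64(2.297327451725947), 11)
sq (array([538.52124218, -85.26255914]), np.float64(147.43764271918454), np.float64(0.9549091030201883), 89)
[ 513.20945146 -153.58346632  177.85704183] [-1.79809084e+02 -1.31792184e-01  1.02410559e+02]
gap y 16.559987039290384 tcp y 87.90944356995196 yaw err sq-rail -0.5500630845050125 sq-tool-45 0.0270833683480447
```

View pics/w5.png

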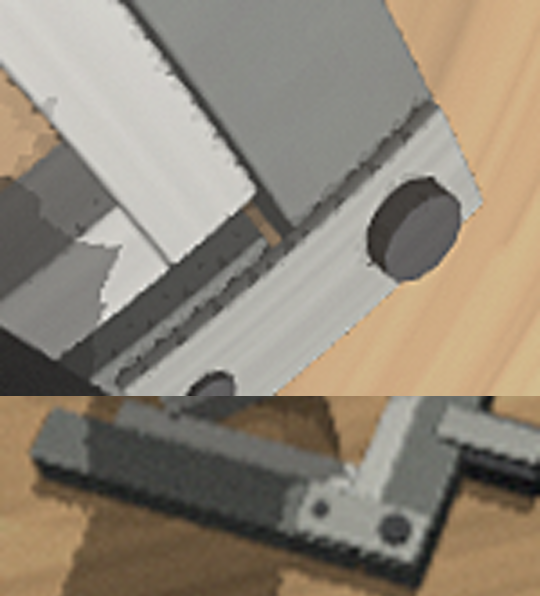

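```bash
python3 st.py; python3 - <<'E'
from h import *
a=np.radians(147.37); xr=np.array([np.cos(a),np.sin(a)]); yr=np.array([-xr[1],xr[0]]); O=np.array([611.3,-132.6])
for f in ('scene0','scene4','scene5'):
    q=np.load(f+'.npz',allow_pickle=True);d=q['d'];p=q['p'].item()
    v,u=np.mgrid[180:290,190:330]; W=world(d,p,'scene',u.ravel(),v.ravel()); L=(W[:,:2]*1000-O)@np.c_[xr,yr]; z=W[:,2]*1000
    # refine frame shift using rail top
    m=(z>24)&(z<36)&(L[:,1]>55)&(L[:,1]<185)&(L[:,0]>-45)&(L[:,0]<30)
    P=L[m]; 
    # outer boundary of leg (min x per 4-mm y bin), robust; camera sees it cleanly
    e=[];
    for y in range(60,172,4):
        b=P[(P[:,1]>=y)&(P[:,1]<y+4)]
        if len(b)>2: e.append((y+2,b[:,0].min()))
    e=np.array(e); k=np.polyfit(e[:,0],e[:,1],1); c=P-P.mean(0)
    mr=(z>27)&(z<34)&(L[:,0]>20)&(L[:,0]<170)&(L[:,1]<5)&(L[:,1]>-40); r=L[mr]; kr=np.polyfit(r[:,0],r[:,1],1)
    print(f,len(P),'leg lean deg',np.degrees(np.arctan(k[0])).round(2),'x at y=0',k[1].round(1),'rail tilt',np.degrees(np.arctan(kr[0])).round(2),kr[1].round(1))
E
```

```text
t 20.55 dx -0.74 dy -1.43 z 177.87 rot [-1.7981e+02 -1.3000e-01  1.0241e+02] Fx 4.3 Fy 5.0 Fz -0.2 T [-0.32  1.41 -0.15] op 0.148
scene0 510 leg lean deg 6.75 x at y=0 -29.6 rail tilt -0.05 -16.9
scene4 598 leg lean deg 0.31 x at y=0 -30.6 rail tilt -0.05 -17.1
scene5 608 leg lean deg 0.33 x at y=0 -31.2 rail tilt 0.47 -17.4
```

```bash
python3 -m pendant '[[0,0,-0.4,0,0,0],[0,0,-0.8,0,0,0],[0,0,-1,0,0,0],[0,0,-1,0,0,0],[0,0,-1,0,0,0],[0,0,-1,0,0,0],[0,0,-1,0,0,0],[0,0,-1,0,0,0]]' >/dev/null; python3 st.py; for i in 1 2; do python3 -m pendant '[[-0.1,0.1,0,0,0,0],[-0.2,0.2,0,0,0,0],[-0.2,0.2,0,0,0,0],[-0.2,0.2,0,0,0,0],[-0.2,0.2,0,0,0,0],[-0.2,0.2,0,0,0,0],[-0.2,0.2,0,0,0,0],[-0.2,0.2,0,0,0,0]]' >/dev/null; python3 st.py; done
```

```text
t 21.2167 dx -0.79 dy -1.43 z 178.49 rot [-1.7980e+02 -1.4000e-01  1.0241e+02] Fx 5.0 Fy 4.7 Fz -4.7 T [-0.38  1.3  -0.04] op 0.147
t 21.8833 dx -0.86 dy -1.43 z 178.47 rot [-1.7978e+02 -1.6000e-01  1.0241e+02] Fx 5.6 Fy 4.9 Fz -3.6 T [-0.33  1.38 -0.07] op 0.145
t 22.55 dx -0.93 dy -1.4 z 178.42 rot [-179.76   -0.18  102.41] Fx 5.6 Fy 4.6 Fz -3.1 T [-0.29  1.53 -0.06] op 0.15
```

```bash
python3 -m pendant '[[0.1,-0.1,0,-0.05,-0.04,0],[0.2,-0.2,0,-0.12,-0.09,0],[0.3,-0.3,0,-0.18,-0.13,0],[0.4,-0.4,0,-0.24,-0.18,0],[0.4,-0.4,0,-0.24,-0.18,0],[0.4,-0.4,0,-0.24,-0.18,0],[0.4,-0.4,0,-0.24,-0.18,0],[0.4,-0.4,0,-0.24,-0.18,0]]' >/dev/null; python3 st.py; python3 -m pendant '[[0,0,0,0,0,0],[0,0,0,0,0,0],[0,0,0,0,0,0],[0,0,0,0,0,0],[0,0,0,0,0,0],[0,0,0,0,0,0],[0,0,0,0,0,0],[0,0,0,0,0,0]]' >/dev/null; python3 st.py
python3 - <<'E'
from h import *
a=np.radians(147.37); xr=np.array([np.cos(a),np.sin(a)]); yr=np.array([-xr[1],xr[0]]); O=np.array([611.3,-132.6])
A,d,p=cap('wrist'); t=cv2.resize(A[180:330,400:580],None,fx=3.6,fy=3.6,interpolation=cv2.INTER_CUBIC); save(t,'w6.png')
out=[]
for i in range(6):
    A,d,p=cap('scene')
    v,u=np.mgrid[180:290,190:330]; W=world(d,p,'scene',u.ravel(),v.ravel()); L=(W[:,:2]*1000-O)@np.c_[xr,yr]; z=W[:,2]*1000
    m=(z>24)&(z<36)&(L[:,1]>55)&(L[:,1]<185)&(L[:,0]>-45)&(L[:,0]<30); P=L[m]
    e=np.array([(y+2,P[(P[:,1]>=y)&(P[:,1]<y+4)][:,0].min()) for y in range(60,172,4)]); k=np.polyfit(e[:,0],e[:,1],1)
    out.append(np.degrees(np.arctan(k[0])).round(2))
print(out)
E
```

```text
t 23.2167 dx -0.21 dy -1.34 z 178.19 rot [-1.7996e+02 -1.0000e-02  1.0241e+02] Fx 5.3 Fy 4.9 Fz -4.5 T [-0.28  1.6  -0.06] op 0.148
t 23.8833 dx -0.25 dy -1.35 z 178.21 rot [-1.7997e+02 -1.0000e-02  1.0241e+02] Fx 5.3 Fy 5.6 Fz -4.6 T [-0.32  1.53 -0.07] op 0.144
[np.float64(-0.39), np.float64(-0.48), np.float64(-0.21), np.float64(0.35), np.float64(-0.02), np.float64(0.33)]
```

View pics/w6.png

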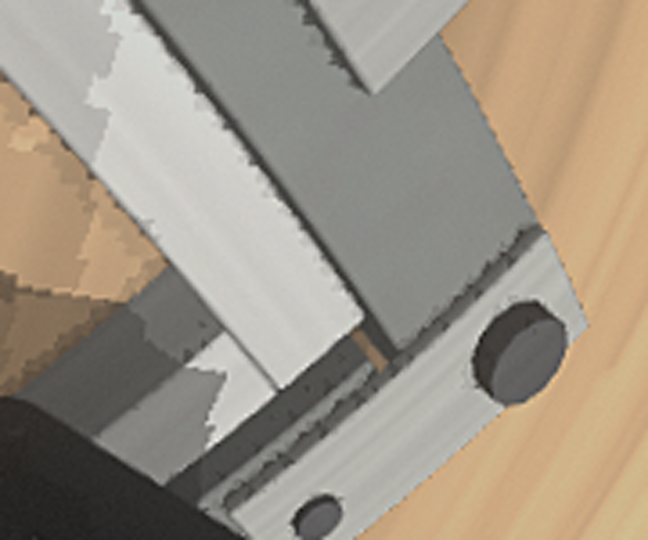

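The wrist view shows the square's corner at (362,318) seated against the rail and leg. Only the leg's own 4 mm end gap shows, at (372,350). The leg measures 0° ± 0.2° over six scene frames, the tool is level, and it presses with about 5 N on each face.

```bash
python3 -c "
from cell import robot
print(robot.job_done())"
```

```text
the job is handed in; nothing more can be done
None
```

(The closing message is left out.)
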